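# Put the hardness reference blocks away in their dishes

## Robot

A 6-joint arm with a two-finger parallel gripper is mounted at the origin on a cart in front of the work surface, level with it; the furniture and walls round the work are solid. World frame = base frame: x ahead of the robot, y to its left, z up, the work surface at z = 0. Lengths are in m, angles in rad, forces in N, time in s.
With the tool pointing down it reaches from about 0.3 to 0.75 m from the base axis. Payload 8.5 kg.
Tool frame: the origin (TCP) lies midway between the tips of the shut fingers; the grasp point (between the pads) lies 19 mm behind it; z points along the fingers, y is the line along which they close (so a half turn about z gives the same grasp; the last joint's range is limited). The gripper opens to 88 mm and grips with 3 to 60 N. Pads are 18 mm wide; open, the fingers measure 123 mm over their backs; the gripper's body (75 mm by 187 mm) begins 45 mm behind the grasp point.
Start: joints at [-1.481, 0.381, 1.297, -0, 1.464, -0.215], TCP at [0.165, -0.525, 0.239] pointing down, gripper open.
Joint ranges: [-3.11, 3.11], [-0.89, 2.33], [0.22, 2.48], [-1.42, 4.56], [0.17, 2.85], [-2.88, 2.88]. Speed limits (rad/s): [2.39, 2.39, 3.14, 3.14, 3.14, 3.14].

## Interface

Orientations are given as a 3x3 rotation matrix whose columns are the frame's x, y, z axes.
In Python, from station import bot gives the robot as it stands.
- The arm moves only by the tool arm_command, never from a script. Its argument "motion" is a list that holds one entry, the list of rows, each a list of 7 numbers: the shift along the tool's x, y, z in m, then the turn, a rotation vector about the tool's x, y, z in degrees, then the finger opening in m, from 0 to 0.0881. In form: [[[dx, dy, dz, wx, wy, wz, hand], ...]]. A call has 1 to 12 rows; each row shifts and turns the commanded pose from where the row before left it, along the tool's axes as they then stand; what a row does not reach is not made up. A row lasts 1/12 s, in which the tool goes at most 41.7 mm and 7.16 degrees, less where a joint would pass 70% of its speed; a pose out of reach is approached as far as the arm can. A call with a gripper value outside its range is refused whole. The fingers move at their own pace and stop on an object; the grip force is fixed at half the most. Time passes only in rows, so rows that do not move let the fingers close. It gives the time, the measured TCP pose, the force, the opening and the grip force at its end, in the units of the state.
- bot.read_state(): the state, without advancing time (a new reading comes with each control period).
- bot.capture(name): name is "side" or "top"; returns the picture (420x560x3 uint8, red, green, blue); there is no depth.
- bot.camera_params(name): a dict with "fov_y" (degrees; the focal length in pixels is half the picture's height over the tangent of half this angle, whatever the lens; pixels are square), "cx", "cy" (the principal point, pixels), "extrinsics" (4x4, takes a point from camera to world coordinates). Camera axes: x right, y up, looking along -z (the intrinsics and any distortion apply to the point x, -y, -z); pixel columns grow to the right and rows downward; lengths in m; the calibration is good to about 2 mm. A picture is of the moment at which its call begins. camera_params takes no time and is no camera call.
- bot.sign_off(): hands the job in; it is judged then, once.
Trained networks look in the newest picture that a camera, given by its name, has taken for a name from the list of things; names that differ only in an ending like _2 or _b are one class to them, and where a whole thing is asked for, a point or a joint stands for the part that bears it (a point fixed in the world has none). Each returns a list of dicts, best first, with "conf" (0 to 1); they miss things now and then, are a little off and sometimes report something else, mostly with a low value. They report only what shows in the picture. A call takes as long as a camera call. They do not tell look-alikes from the thing itself.
- bot.find_in(camera, query): "position" ([x, y, z] in m, in the coordinates of the camera as it stood for that picture, good to about 4 mm: the middle of the surface that is visible of it).
- bot.place_of(camera, query): "position" ([x, y, z] in m, in the coordinates of the camera as it stood for that picture, good to about 4 mm: a listed point, or the origin of a listed thing).
The state is a dict: "t": time; "joint_pos": joint angles; "dq": joint speeds; "tau": joint torques, N m; "tool_pos": TCP position; "orientation": TCP orientation; "wrist_force": force on the tool from outside, world axes, zero at the start; "wrist_torque": the same for the moment, N m; "opening": opening from 0.0 (shut) to 1.0 (fully open); "gripper_force": force on a finger pad.
Only numpy, scipy, OpenCV 4.12 (cv2) and the standard library are available. Lean on these libraries where they do the work, as an engineer would, in place of code of your own. Each camera call takes 0.05 s, during which the arm holds its last target. There are 200 camera calls.

## Task

Put the four round steel hardness reference blocks away, one after another, each lying flat inside the rim of the wooden dish of its own size: the largest block in the largest dish, and so on down to the smallest block in the smallest dish. Leave the black loupe and the black resin specimen standing where they are.

Things in the scene. Friction and masses are not known exactly. Their poses are not given: they have to be found in the camera images.
- block_large_center (a point): The largest reference block: a loose bright steel disc, 64 mm in diameter and 12 mm high, lying flat on the bench. The point is its centre, half-way up (6 mm above its underside); z is the disc's axis.
- block_medium_center (a point): The second largest reference block: a loose bright steel disc, 50 mm in diameter and 14 mm high, lying flat on the bench. The point is its centre, half-way up (7 mm above its underside); z is the disc's axis.
- block_small_center (a point): The second smallest reference block: a loose bright steel disc, 38 mm in diameter and 14 mm high, lying flat on the bench. The point is its centre, half-way up (7 mm above its underside); z is the disc's axis.
- block_tiny_center (a point): The smallest reference block: a loose bright steel disc, 28 mm in diameter and 14 mm high, lying flat on the bench. The point is its centre, half-way up (7 mm above its underside); z is the disc's axis.
- dish_large: The largest storage dish: a round, shallow, pale wooden dish with a grey felt floor, fixed to the bench; outside diameter 87 mm, recess diameter 80 mm. Its floor is 3 mm and its rim's top 6 mm above the bench. Origin: centre of the underside, on the bench; z up.
- dish_medium: The second largest storage dish: a round, shallow, pale wooden dish with a grey felt floor, fixed to the bench; outside diameter 73 mm, recess diameter 66 mm. Its floor is 3 mm and its rim's top 6 mm above the bench. Origin: centre of the underside, on the bench; z up.
- dish_small: The second smallest storage dish: a round, shallow, pale wooden dish with a grey felt floor, fixed to the bench; outside diameter 61 mm, recess diameter 54 mm. Its floor is 3 mm and its rim's top 6 mm above the bench. Origin: centre of the underside, on the bench; z up.
- dish_tiny: The smallest storage dish: a round, shallow, pale wooden dish with a grey felt floor, fixed to the bench; outside diameter 51 mm, recess diameter 44 mm. Its floor is 3 mm and its rim's top 6 mm above the bench. Origin: centre of the underside, on the bench; z up.
- loupe_center (a point): Bystander: a loose black stand loupe (open tube), 40 mm in diameter and 34 mm high, standing on the bench between the dishes and blocks (fixed tall furniture flanks the work: the hardness tester on the left beyond about y = 0.15, the computer tower on the right beyond about y = -0.43 from x = 0.37 on); the point is its centre, 17 mm above its underside.
- specimen_center (a point): Bystander: a loose mounted specimen, a black resin disc with a small bright metal square in its top, 30 mm in diameter and 17 mm high; the point is its centre, half-way up.
There are look-alikes about, which are no part of the job. Leave any purple or yellow look-alike of the part that bears block_tiny_center alone.

How it is judged:
By the outcome, as a careful person would: the job done as asked, in the order asked, and still so for the second after the job is handed in, with the robot touching nothing.
It also fails if it takes over 90 s, if anything falls off the work surface, if the arm or the gripper's body presses on something with over 40 N, if the wrist force passes 120 N, or if a joint passes its speed limit or range.

## Working session

There is one attempt and no reset: what is moved stays moved. The work goes in short steps, Python scripts to look and compute and a tool call to move; the robot and the scene stay as the last step left them, time stands still between calls to the robot, and variables do not carry over. Pictures are saved under pics/ and viewed, at most 14 in all, crops included, and the job is handed in when it is done.

Besides the shell and the picture viewer there is one more tool, called after "Call:" as name([rows], argument=value, ...), one row to a line, values as JSON. arm_command: Moves the arm, as the interface text tells. Its arguments: {"type":"object","properties":{"motion":{"type":"array","items":{"type":"array","items":{"type":"array","items":{"type":"number"}}}}},"required":["motion"]}

```bash
mkdir -p pics
cat > h.py <<'E'
import numpy as np, cv2
from station import bot
def w(cam,p):
    E=np.array(bot.camera_params(cam)["extrinsics"]); return (E@np.r_[p,1])[:3]
def save(cam,n):
    im=bot.capture(cam); cv2.imwrite(f"pics/{n}.png",im[:,:,::-1]); return im
def pix(cam,P):
    c=bot.camera_params(cam); q=np.linalg.inv(np.array(c["extrinsics"]))@np.r_[P,1]
    f=210/np.tan(np.radians(c["fov_y"])/2); return np.round([c["cx"]+f*q[0]/-q[2], c["cy"]-f*q[1]/-q[2]]).astype(int)
def ray(cam,u,v,z):
    c=bot.camera_params(cam); E=np.array(c["extrinsics"]); f=210/np.tan(np.radians(c["fov_y"])/2)
    d=E[:3,:3]@np.array([(u-c["cx"])/f,-(v-c["cy"])/f,-1]); o=E[:3,3]; return o+d*(z-o[2])/d[2]
E
python3 - <<'E'
from h import *
np.set_printoptions(precision=4,suppress=True)
for c in("top","side"):
    save(c,c+"0"); p=bot.camera_params(c); print(c,{k:v for k,v in p.items()})
names=["block_large_center","block_medium_center","block_small_center","block_tiny_center","dish_large","dish_medium","dish_small","dish_tiny","loupe_center","specimen_center"]
for c in("top","side"):
  for n in names:
    for d in bot.place_of(c,n)[:5]:
        P=w(c,d["position"]); print(c,n,round(d["conf"],2),P,pix(c,P))
s=bot.read_state(); print(s["t"],s["tool_pos"],s["orientation"],s["opening"])
E
```

```text
top {'fov_y': 46.10330192356783, 'cx': 275.53326491378857, 'cy': 223.8515830603618, 'extrinsics': array([[-0.0059,  0.9926, -0.1215,  0.434 ],
       [-1.    , -0.0053,  0.0051, -0.1802],
       [ 0.0044,  0.1215,  0.9926,  0.8914],
       [ 0.    ,  0.    ,  0.    ,  1.    ]])}
side {'fov_y': 53.053725234100696, 'cx': 275.53649636424694, 'cy': 202.7623346240347, 'extrinsics': array([[-0.9807,  0.082 , -0.1775,  0.3805],
       [-0.1955, -0.3891,  0.9002,  0.5999],
       [ 0.0047,  0.9175,  0.3977,  0.3915],
       [ 0.    ,  0.    ,  0.    ,  1.    ]])}
top block_large_center 0.83 [0.4555 0.0309 0.0052] [155 273]
top block_large_center 0.51 [ 0.4625 -0.206   0.0045] [288 268]
top block_medium_center 0.76 [ 0.6164 -0.2018  0.0069] [285 184]
top block_small_center 0.92 [ 0.4409 -0.3194  0.0083] [352 280]
top block_small_center 0.29 [0.6283 0.0306 0.0006] [158 178]
top block_tiny_center 0.77 [ 0.6096 -0.3903  0.0068] [388 187]
top block_tiny_center 0.67 [ 0.4842 -0.3781  0.0066] [384 255]
top block_tiny_center 0.52 [ 0.6152 -0.3251  0.0053] [352 184]
top block_tiny_center 0.47 [ 0.532
[... 581 characters left out ...]
966  0.007 ] [243 214]
side block_tiny_center 0.59 [ 0.4777 -0.381   0.0071] [313 188]
side block_tiny_center 0.55 [ 0.611  -0.3904  0.0091] [262 182]
side block_tiny_center 0.45 [ 0.5337 -0.3347  0.0059] [288 193]
side block_tiny_center 0.39 [ 0.6077 -0.3289  0.0144] [258 189]
side dish_large 0.59 [ 0.46   -0.1979  0.0011] [312 222]
side dish_large 0.59 [ 0.444  -0.3253  0.0076] [325 197]
side dish_medium 0.55 [ 0.4564 -0.0803  0.002 ] [306 249]
side loupe_center 0.76 [ 0.5336 -0.1508  0.0156] [273 223]
side specimen_center 0.5 [ 0.5351 -0.2628  0.0096] [282 204]
1.1 [ 0.165  -0.5247  0.2388] [[ 0.9539  0.3001  0.    ]
 [ 0.3001 -0.9539 -0.0001]
 [-0.      0.0001 -1.    ]] 1.000977841623098
```

View pics/top0.png

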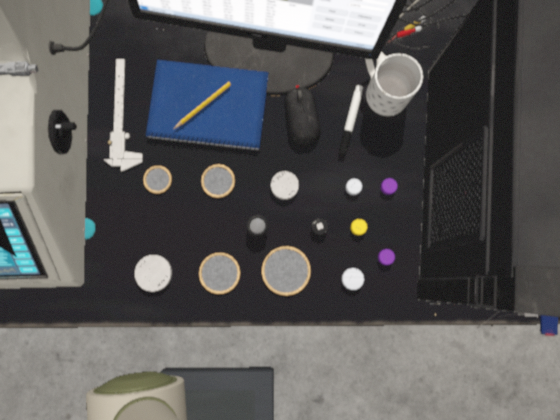

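View pics/side0.png

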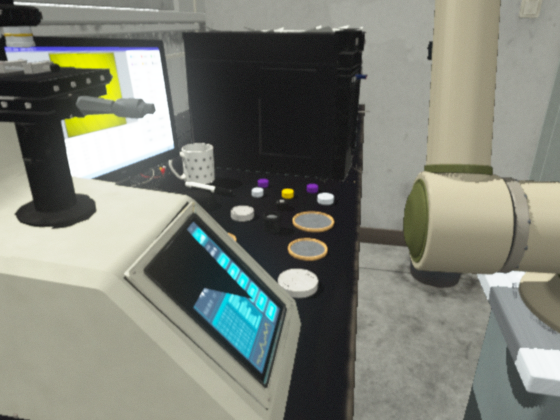

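Run:
```python
import cv2
im=cv2.imread("pics/top0.png"); cv2.imwrite("pics/crop.png",cv2.resize(im[160:300,270:410],None,fx=4,fy=4,interpolation=cv2.INTER_CUBIC))
```

```text
(no output)
```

View pics/crop.png

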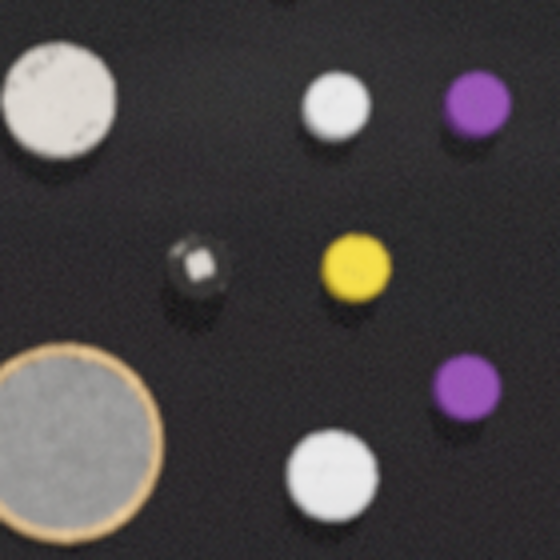

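The pictures show the following, in top-view pixels:

- **Bright steel blocks:** large (153,273), medium (285,184), small (352,279), tiny (354,186).
- **Dishes, largest to smallest:** (286,270), (219,273), (218,181), (157,179).
- **Bystanders:** loupe (257,226), specimen (319,226).

Candidates for tiny are (354,186) bright steel, (389,186) purple, (386,257) purple and (359,227) yellow. The steel-coloured one at (354,186) fits, and the crop confirms it.

```bash
cat >> h.py <<'E'
def blob(im,cam,P,r,z,lo,hi,cx=None):
    "centre of the pixels in HSV range near world point P, on plane z"
    hsv=cv2.cvtColor(im,cv2.COLOR_RGB2HSV); m=cv2.inRange(hsv,lo,hi)
    u,v=pix(cam,P); k=np.zeros_like(m); cv2.circle(k,(int(u),int(v)),r,255,-1); m&=k
    (cu,cv_),rad=cv2.minEnclosingCircle(cv2.findNonZero(m)); M=cv2.moments(m,True); 
    return ray(cam,M["m10"]/M["m00"],M["m01"]/M["m00"],z),(M["m10"]/M["m00"],M["m01"]/M["m00"]),rad
E
python3 - <<'E'
from h import *
np.set_printoptions(precision=4,suppress=True)
im=cv2.imread("pics/top0.png")[:,:,::-1].copy()
for n,P,r,z in[("L",(.4555,.031,.012),24,.012),("M",(.614,-.2,.014),20,.014),("S",(.442,-.32,.014),17,.014),("T",(.612,-.327,.014),13,.014),
 ("DL",(.459,-.205,.006),30,.006),("DM",(.454,-.083,.006),26,.006),("DS",(.623,-.078,.006),22,.006),("DT",(.628,.03,.006),20,.006)]:
    lo=(0,0,110) if n[0]!="D" else (0,0,75)
    print(n,*blob(im,"top",P,r,z,lo,(180,255,255)))
E
```

```text
L [0.4559 0.0338 0.012 ] (152.47484554280672, 272.55692850838483) 19.196882247924805
M [ 0.6129 -0.201   0.014 ] (284.28398791540786, 184.58308157099697) 14.555079460144043
S [ 0.4437 -0.3206  0.014 ] (352.67710843373493, 278.32289156626507) 11.531511306762695
T [ 0.6096 -0.3264  0.014 ] (353.6277056277056, 186.05194805194805) 8.569381713867188
DL [ 0.4586 -0.2025  0.006 ] (285.73751224289913, 270.345249755142) 25.700847625732422
DM [ 0.4548 -0.0833  0.006 ] (219.00068166325835, 272.86980231765506) 21.812152862548828
DS [ 0.623  -0.0794  0.006 ] (217.58715596330276, 180.34556574923548) 17.779624938964844
DT [0.6261 0.0313 0.006 ] (156.93562231759657, 178.97424892703862) 15.09346866607666
```

Call:
arm_command([
  [[0,0,0,0,0,5.82,0.088],[0,0,0,0,0,5.82,0.088],[0,0,0,0,0,5.82,0.088],[0.018,-0.035,0.005,0,0,0,0.088],[0.018,-0.035,0.005,0,0,0,0.088],[0.018,-0.035,0.005,0,0,0,0.088],[0.018,-0.035,0.005,0,0,0,0.088],[0.018,-0.035,0.005,0,0,0,0.088],[0.018,-0.035,0.005,0,0,0,0.088],[0.018,-0.035,0.005,0,0,0,0.088],[0.018,-0.035,0.005,0,0,0,0.088],[0.018,-0.035,0.005,0,0,0,0.088]],
])

```text
t: 2.1
tool_pos: [0.3274, -0.2079, 0.1938]
orientation: [[1.0, -0.0, 0.0], [-0.0, -1.0, -0.001], [0.0, 0.001, -1.0]]
wrist_force: [0.8, -0.4, 0.4]
opening: 1.004
gripper_force: 0.0
```

Call:
arm_command([
  [[0.018,-0.034,0.015,0,0,0,0.088],[0.018,-0.034,0.015,0,0,0,0.088],[0.018,-0.034,0.015,0,0,0,0.088],[0.018,-0.034,0.015,0,0,0,0.088],[0.018,-0.034,0.015,0,0,0,0.088],[0.018,-0.034,0.015,0,0,0,0.088],[0.0205,-0.036,0.0,0,0,0,0.088],[0,0,0.03,0,0,0,0.088],[0,0,0.03,0,0,0,0.088],[0,0,0.02,0,0,0,0.088],[0,0,0.01,0,0,0,0.088],[0,0,0,0,0,0,0.088]],
])

```text
t: 3.1
tool_pos: [0.4546, 0.0307, 0.012]
orientation: [[1.0, 0.0, -0.004], [0.0, -1.0, 0.001], [-0.004, -0.001, -1.0]]
wrist_force: [-0.1, 0.1, -0.6]
opening: 0.997
gripper_force: 0.0
```

Run:
```python
from h import *
a=save("side","s1"); b=save("top","t1")
c=np.hstack([cv2.resize(a[220:330,240:350],(400,400)),cv2.resize(b[215:325,100:210],(400,400))]); cv2.imwrite("pics/c1.png",c[:,:,::-1])
```

```text
(no output)
```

View pics/c1.png

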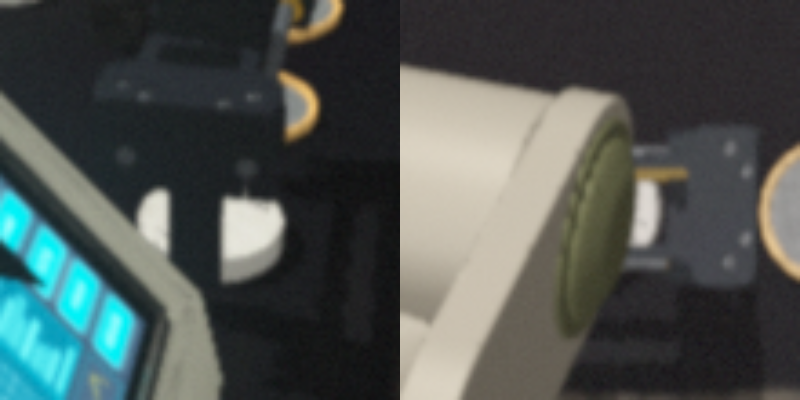

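The side view (left) shows the dark finger in front of the large block, with the block visible on both sides of it. So it straddles the block, and the tip height can't be read. I'll go lower and close.

Call:
arm_command([
  [[0.0,-0.002,0.006,0,0,0,0.088],[0,0,0,0,0,0,0.088],[0,0,0,0,0,0,0.06],[0,0,0,0,0,0,0.05],[0,0,0,0,0,0,0.05],[0,0,0,0,0,0,0.05],[0,0,0,0,0,0,0.05],[0,0,0,0,0,0,0.05],[0,0,0,0,0,0,0.05]],
])

```text
t: 3.95
tool_pos: [0.4556, 0.0324, 0.008]
orientation: [[1.0, -0.0, 0.0], [-0.0, -1.0, -0.0], [0.0, 0.0, -1.0]]
wrist_force: [-0.5, 0.3, 4.7]
opening: 0.71
gripper_force: 30.0
```

Call:
arm_command([
  [[0,0,-0.02,0,0,0,0.05],[0,0,-0.03,0,0,0,0.05],[0,0,-0.02,0,0,0,0.05],[0.0,0.02,0,0,0,0,0.05],[0.001,0.034,0,0,0,0,0.05],[0.001,0.034,0,0,0,0,0.05],[0.001,0.034,0,0,0,0,0.05],[0,0.034,0,0,0,0,0.05],[0,0.034,0,0,0,0,0.05],[0,0.034,0,0,0,0,0.05],[0,0.0125,0,0,0,0,0.05],[0,0,0,0,0,0,0.05]],
])

```text
t: 4.95
tool_pos: [0.4584, -0.2067, 0.0773]
orientation: [[1.0, -0.003, -0.0], [-0.003, -1.0, -0.0], [-0.0, 0.0, -1.0]]
wrist_force: [0.1, -0.2, -2.9]
opening: 0.711
gripper_force: 30.0
```

Run:
```python
from h import *
a=save("side","s2"); b=save("top","t2")
c=np.hstack([cv2.resize(a[150:290,240:380],(400,400)),cv2.resize(b[200:340,210:350],(400,400))]); cv2.imwrite("pics/c2.png",c[:,:,::-1])
```

```text
(no output)
```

View pics/c2.png

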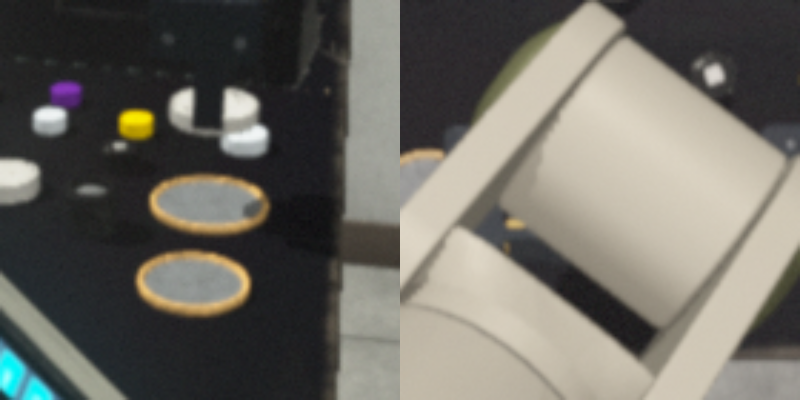

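The side view shows the large block held level with the finger tip a few mm above its underside, and the dish below it. I'll lower it.

Call:
arm_command([
  [[0,-0.003,0.02,0,0,0,0.05],[0,0,0.02,0,0,0,0.05],[0,0,0.015,0,0,0,0.05],[0,0,0.005,0,0,0,0.05],[0,0,0.003,0,0,0,0.05],[0,0,0,0,0,0,0.05]],
])

```text
t: 5.55
tool_pos: [0.4586, -0.2003, 0.0148]
orientation: [[1.0, 0.001, -0.0], [0.001, -1.0, 0.0], [-0.0, -0.0, -1.0]]
wrist_force: [0.4, -0.9, -2.6]
opening: 0.706
gripper_force: 30.0
```

Call:
arm_command([
  [[0,0.002,0.002,0,0,0,0.05],[0,0,0,0,0,0,0.05],[0,0,0,0,0,0,0.05]],
])

```text
t: 5.8
tool_pos: [0.4588, -0.2033, 0.0133]
orientation: [[1.0, -0.0, 0.001], [-0.0, -1.0, -0.001], [0.001, 0.001, -1.0]]
wrist_force: [1.0, 0.4, -2.6]
opening: 0.709
gripper_force: 30.0
```

Run:
```python
from h import *
a=save("side","s3")
cv2.imwrite("pics/c3.png",cv2.resize(a[180:260,260:360],(750,600),interpolation=cv2.INTER_CUBIC)[:,:,::-1])
```

```text
(no output)
```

View pics/c3.png

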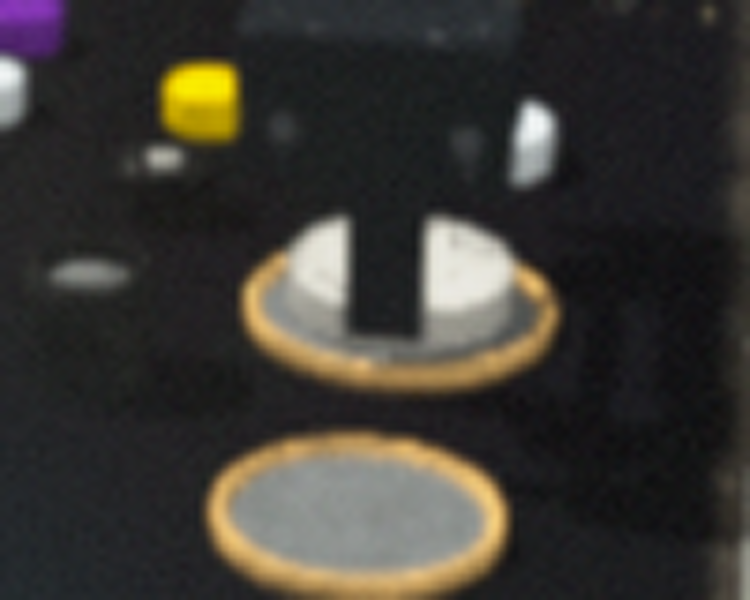

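The block sits centrally over the large dish at crop pixel (400,290). I'll lower it 1 mm, release, and go to the medium block.

Call:
arm_command([
  [[0,0,0.0015,0,0,0,0.05],[0,0,0,0,0,0,0.078],[0,0,0,0,0,0,0.078],[0,0,0,0,0,0,0.078],[0,0,-0.01,0,0,0,0.078],[0,0,-0.03,0,0,0,0.078],[0,0,-0.035,0,0,0,0.078],[0.03,0,0,0,0,0,0.078],[0.04,0,0,0,0,0,0.078],[0.04,-0.001,0,0,0,0,0.078],[0.04,-0.001,0,0,0,0,0.078],[0.004,0,0,0,0,0,0.078]],
])

```text
t: 6.85
tool_pos: [0.6174, -0.2007, 0.0862]
orientation: [[1.0, 0.002, 0.004], [0.002, -1.0, -0.001], [0.004, 0.001, -1.0]]
wrist_force: [-0.9, 0.8, 0.7]
opening: 0.885
gripper_force: 0.0
```

Call:
arm_command([
  [[0,0,0.03,0,0,0,0.078],[0,0,0.03,0,0,0,0.078],[0,0,0.01,0,0,0,0.078],[0,0,0.003,0,0,0,0.078],[0,0,0,0,0,0,0.078]],
])

```text
t: 7.27
tool_pos: [0.6124, -0.2013, 0.0134]
orientation: [[1.0, -0.0, -0.001], [-0.0, -1.0, 0.0], [-0.001, -0.0, -1.0]]
wrist_force: [0.2, -0.7, -0.1]
opening: 0.887
gripper_force: 0.0
```

Run:
```python
from h import *
a=save("side","s4")
cv2.imwrite("pics/c4.png",cv2.resize(a[180:260,210:350],(800,457),interpolation=cv2.INTER_CUBIC)[:,:,::-1])
```

```text
(no output)
```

View pics/c4.png

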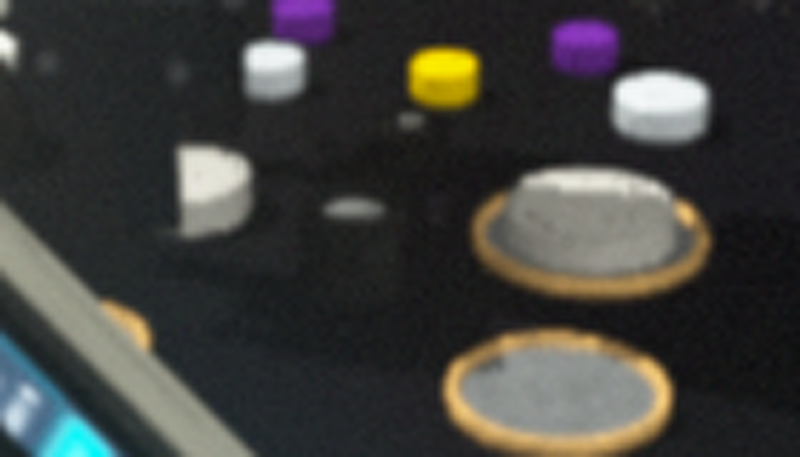

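The large block sits inside its dish at crop (595,215); its near part is in the arm's shadow. At (215,190) the open finger stands in front of the medium block. Next I'll grasp it.

Call:
arm_command([
  [[0,0,0.005,0,0,0,0.078],[0,0,0,0,0,0,0.06],[0,0,0,0,0,0,0.04],[0,0,0,0,0,0,0.036],[0,0,0,0,0,0,0.036],[0,0,0,0,0,0,0.036],[0,0,0,0,0,0,0.036],[0,0,0,0,0,0,0.036]],
])

```text
t: 7.98
tool_pos: [0.6127, -0.2012, 0.0086]
orientation: [[1.0, 0.0, 0.0], [0.0, -1.0, -0.0], [0.0, 0.0, -1.0]]
wrist_force: [-0.9, 0.4, 3.1]
opening: 0.556
gripper_force: 30.0
```

Call:
arm_command([
  [[0,0,-0.02,0,0,0,0.036],[0,0,-0.03,0,0,0,0.036],[0,0,-0.025,0,0,0,0.036],[-0.02,-0.015,0,0,0,0,0.036],[-0.025,-0.019,0,0,0,0,0.036],[-0.025,-0.019,0,0,0,0,0.036],[-0.025,-0.019,0,0,0,0,0.036],[-0.025,-0.019,0,0,0,0,0.036],[-0.02,-0.015,0,0,0,0,0.036],[-0.018,-0.012,0,0,0,0,0.036],[0,0,0,0,0,0,0.036],[0,0,0,0,0,0,0.036]],
])

```text
t: 8.98
tool_pos: [0.4542, -0.0828, 0.0834]
orientation: [[1.0, 0.001, -0.0], [0.001, -1.0, 0.0], [-0.0, -0.0, -1.0]]
wrist_force: [0.8, -0.3, -1.5]
opening: 0.553
gripper_force: 30.0
```

Call:
arm_command([
  [[0,0,0.025,0,0,0,0.036],[0,0,0.025,0,0,0,0.036],[0,0,0.012,0,0,0,0.036],[0,0,0.006,0,0,0,0.036],[0,0,0.0025,0,0,0,0.036],[0,0,0,0,0,0,0.036],[0,0,0,0,0,0,0.036],[0,0,0,0,0,0,0.062],[0,0,0,0,0,0,0.062],[0,0,0,0,0,0,0.062]],
])

```text
t: 9.82
tool_pos: [0.4549, -0.0833, 0.0134]
orientation: [[1.0, 0.0, 0.001], [0.0, -1.0, -0.001], [0.001, 0.001, -1.0]]
wrist_force: [-0.6, 0.9, -0.1]
opening: 0.701
gripper_force: 0.0
```

Call:
arm_command([
  [[0,0,-0.02,0,0,0,0.062],[0,0,-0.03,0,0,0,0.062],[0,0,-0.025,0,0,0,0.062],[0,0.02,0,0,0,0,0.062],[-0.002,0.035,0,0,0,0,0.062],[-0.002,0.035,0,0,0,0,0.062],[-0.002,0.035,0,0,0,0,0.062],[-0.002,0.035,0,0,0,0,0.062],[-0.002,0.035,0,0,0,0,0.062],[-0.001,0.03,0,0,0,0,0.062],[0,0.012,0,0,0,0,0.062],[0,0,0,0,0,0,0.06]],
])

```text
t: 10.82
tool_pos: [0.4434, -0.3223, 0.0878]
orientation: [[1.0, -0.003, 0.001], [-0.003, -1.0, -0.001], [0.001, 0.001, -1.0]]
wrist_force: [1.2, -0.1, 0.8]
opening: 0.684
gripper_force: 0.0
```

Run:
```python
from h import *
a=save("side","s5")
cv2.imwrite("pics/c5.png",cv2.resize(a[130:290,210:370],(600,600),interpolation=cv2.INTER_CUBIC)[:,:,::-1])
```

```text
(no output)
```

View pics/c5.png

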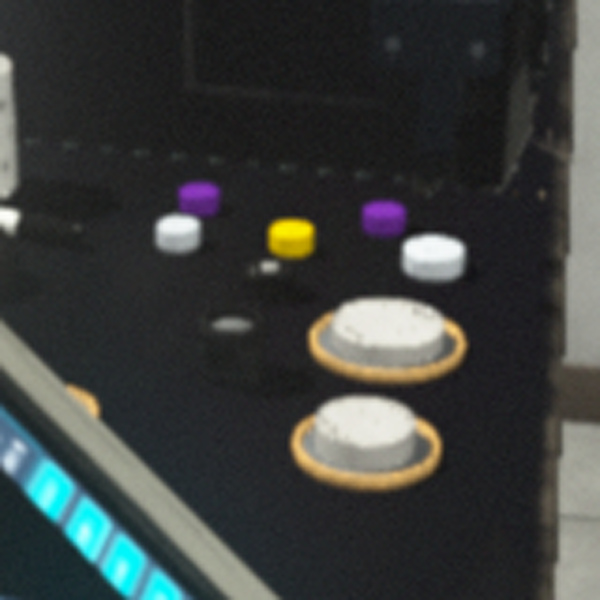

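Both large and medium lie flat in their dishes at crop (388,330) and (366,435). The small block is at (433,257). I'll descend and grasp it.

Call:
arm_command([
  [[0,-0.001,0.03,0,0,0,0.055],[0,0,0.03,0,0,0,0.055],[0,0,0.015,0,0,0,0.055],[0,0,0.005,0,0,0,0.055],[0,0,0,0,0,0,0.055],[0,0,0,0,0,0,0.025],[0,0,0,0,0,0,0.025],[0,0,0,0,0,0,0.025],[0,0,0,0,0,0,0.025],[0,0,0,0,0,0,0.025]],
])

```text
t: 11.7
tool_pos: [0.4441, -0.3194, 0.009]
orientation: [[1.0, 0.0, 0.002], [0.0, -1.0, -0.001], [0.002, 0.001, -1.0]]
wrist_force: [-0.0, 1.7, 7.2]
opening: 0.404
gripper_force: 30.0
```

Call:
arm_command([
  [[0,0,-0.02,0,0,0,0.025],[0,0,-0.03,0,0,0,0.025],[0,0,-0.025,0,0,0,0.025],[0.014,-0.0184,0,0,0,0,0.025],[0.022,-0.03,0,0,0,0,0.025],[0.022,-0.03,0,0,0,0,0.025],[0.022,-0.03,0,0,0,0,0.025],[0.022,-0.03,0,0,0,0,0.025],[0.022,-0.03,0,0,0,0,0.025],[0.022,-0.03,0,0,0,0,0.025],[0.022,-0.03,0,0,0,0,0.025],[0.011,-0.012,0,0,0,0,0.025]],
])

```text
t: 12.7
tool_pos: [0.624, -0.0748, 0.0829]
orientation: [[1.0, 0.003, 0.001], [0.003, -1.0, 0.001], [0.001, -0.001, -1.0]]
wrist_force: [0.3, 0.1, -2.8]
opening: 0.404
gripper_force: 30.0
```

Call:
arm_command([
  [[0,0,0.02,0,0,0,0.025],[0,0,0.02,0,0,0,0.025],[0,0,0,0,0,0,0.025]],
])

```text
t: 12.95
tool_pos: [0.6207, -0.0777, 0.0394]
orientation: [[1.0, 0.001, -0.006], [0.001, -1.0, 0.002], [-0.006, -0.002, -1.0]]
wrist_force: [-0.5, 0.8, -1.3]
opening: 0.404
gripper_force: 30.0
```

Run:
```python
from h import *
a=save("side","s6");b=save("top","t6")
c=np.hstack([cv2.resize(a[140:260,170:290],(400,400)),cv2.resize(b[120:240,140:260],(400,400))]); cv2.imwrite("pics/c6.png",c[:,:,::-1])
```

```text
(no output)
```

View pics/c6.png

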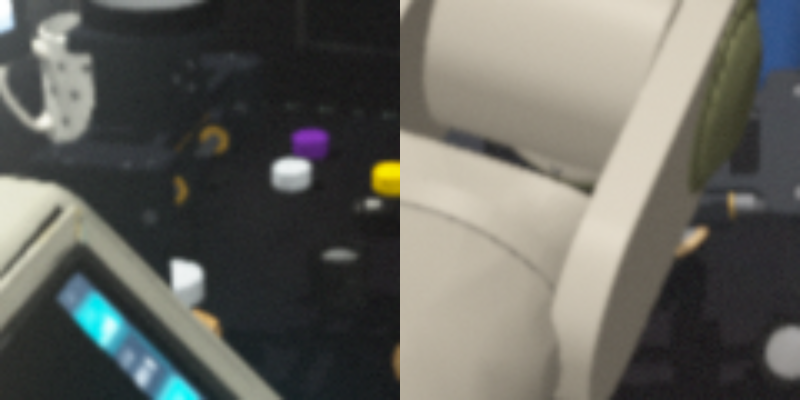

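The side view shows the small block still held at (185,283), just above the small dish's orange rim at (205,320). I'll lower it.

Call:
arm_command([
  [[0,0,0.012,0,0,0,0.025],[0,0,0.008,0,0,0,0.025],[0,0,0.0035,0,0,0,0.025],[0,0,0,0,0,0,0.025],[0,0,0,0,0,0,0.025]],
])

```text
t: 13.47
tool_pos: [0.6225, -0.0788, 0.0192]
orientation: [[1.0, -0.0, -0.0], [-0.0, -1.0, 0.0], [-0.0, -0.0, -1.0]]
wrist_force: [0.5, -0.1, -1.3]
opening: 0.401
gripper_force: 30.0
```

Call:
arm_command([
  [[0,0,0.004,0,0,0,0.025],[0,0,0.002,0,0,0,0.025],[0,0,0,0,0,0,0.025],[0,0,0,0,0,0,0.05],[0,0,0,0,0,0,0.05],[0,0,0,0,0,0,0.05]],
])

```text
t: 13.97
tool_pos: [0.6227, -0.0787, 0.0135]
orientation: [[1.0, 0.0, 0.001], [0.0, -1.0, -0.0], [0.001, 0.0, -1.0]]
wrist_force: [-0.4, 0.7, 0.3]
opening: 0.564
gripper_force: 0.0
```

```bash
python3 -c "
from station import bot
print(bot.read_state()['joint_pos'])"
```

```text
[-3.14100480e-01  7.40535711e-01  1.34724141e+00 -1.54338129e-05
  1.05320682e+00  1.25660316e+00]
```

Call:
arm_command([
  [[0,0,-0.02,0,0,0,0.05],[0,0,-0.03,0,0,0,0.05],[0,0,-0.03,0,0,0,0.05],[-0.002,0.02,0,0,0,0,0.05],[-0.002,0.03,0,0,0,0,0.05],[-0.002,0.03,0,0,0,0,0.05],[-0.002,0.03,0,0,0,0,0.05],[-0.002,0.03,0,0,0,0,0.05],[-0.002,0.02,0,0,0,0,0.05],[0,0,0,0,0,0,0.044]],
])

```text
t: 14.8
tool_pos: [0.61, -0.2427, 0.0933]
orientation: [[1.0, -0.004, 0.001], [-0.004, -1.0, -0.001], [0.001, 0.001, -1.0]]
wrist_force: [-0.4, -0.0, -0.1]
opening: 0.517
gripper_force: 0.0
```

Call:
arm_command([
  [[0,0,0,0,0,-7,0.044],[0,0,0,0,0,-7,0.044],[0,0,0,0,0,-7,0.044],[0,0,0,0,0,-7,0.044],[0,0,0,0,0,-7,0.044],[0,0,0,0,0,-7,0.044],[0,0,0,0,0,-7,0.044],[0,0,0,0,0,-7,0.044],[0,0,0,0,0,-7,0.044],[0,0,0,0,0,-7,0.044],[0,0,0,0,0,-7,0.044],[0,0,0,0,0,-7,0.044]],
])

```text
t: 15.8
tool_pos: [0.6107, -0.2376, 0.0935]
orientation: [[0.098, 0.995, 0.0], [0.995, -0.098, 0.0], [0.0, 0.0, -1.0]]
wrist_force: [-0.1, 0.1, -0.6]
opening: 0.498
gripper_force: 0.0
```

Call:
arm_command([
  [[0,0,0,0,0,-6,0.044],[-0.03,0,0,0,0,0,0.044],[-0.03,0,0,0,0,0,0.044],[-0.02,0,0,0,0,0,0.044],[0,0,0,0,0,0,0.044],[0,0,0,0,0,0,0.044]],
])

```text
t: 16.3
tool_pos: [0.6105, -0.3185, 0.0931]
orientation: [[0.001, 1.0, -0.0], [1.0, -0.001, 0.0], [0.0, -0.0, -1.0]]
wrist_force: [0.2, -0.6, -1.1]
opening: 0.493
gripper_force: 0.0
```

Run:
```python
from h import *
np.set_printoptions(precision=4,suppress=True)
a=save("side","s7");b=save("top","t7")
for d in bot.place_of("side","block_tiny_center"): P=w("side",d["position"]); print(round(d["conf"],2),P,pix("side",P))
c=np.hstack([cv2.resize(a[120:240,200:320],(400,400)),cv2.resize(b[140:260,290:410],(400,400))]); cv2.imwrite("pics/c7.png",c[:,:,::-1])
```

```text
0.65 [ 0.6052 -0.3309  0.0138] [259 189]
0.64 [ 0.5337 -0.3337  0.0084] [288 193]
0.44 [ 0.4769 -0.3804  0.0057] [314 189]
```

View pics/c7.png

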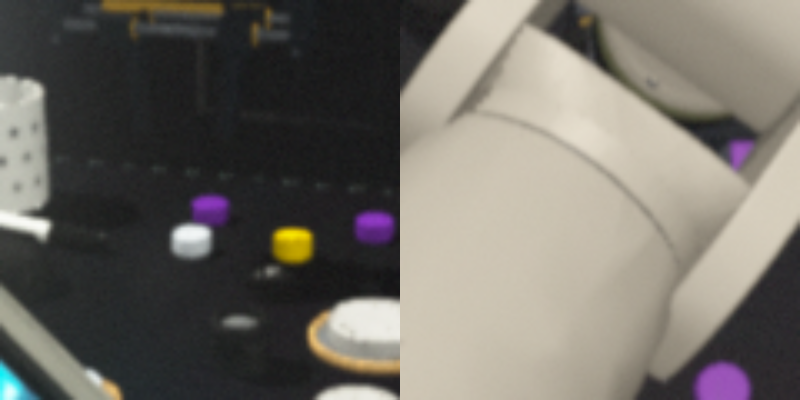

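The steel tiny block, crop (191,240), stands where it was. The purple block behind it is at (210,210) and the yellow at (293,245). I'll go down on the steel one, closing along world x.

Call:
arm_command([
  [[-0.0085,-0.001,0,0,0,0,0.052],[0,0,0.03,0,0,0,0.052],[0,0,0.03,0,0,0,0.052],[0,0,0.017,0,0,0,0.052],[0,0,0.007,0,0,0,0.052],[0,0,0,0,0,0,0.052],[0,0,0,0,0,0,0.015],[0,0,0,0,0,0,0.015],[0,0,0,0,0,0,0.015],[0,0,0,0,0,0,0.015],[0,0,0,0,0,0,0.015],[0,0,0,0,0,0,0.015]],
])

```text
t: 17.45
tool_pos: [0.6099, -0.3275, 0.0104]
orientation: [[-0.0, 1.0, 0.001], [1.0, 0.0, -0.001], [-0.001, 0.001, -1.0]]
wrist_force: [-0.2, 0.9, 5.4]
opening: 0.281
gripper_force: 30.0
```

Call:
arm_command([
  [[0,0,-0.02,0,0,0,0.015],[0,0,-0.03,0,0,0,0.015],[0,0,-0.02,0,0,0,0.015],[0.03,0.002,0,0,0,0,0.015],[0.04,0.002,0,0,0,0,0.015],[0.04,0.002,0,0,0,0,0.015],[0.04,0.002,0,0,0,0,0.015],[0.04,0.002,0,0,0,0,0.015],[0.04,0.002,0,0,0,0,0.015],[0.04,0.002,0,0,0,0,0.015],[0.04,0.002,0,0,0,0,0.015],[0.03,0.001,0,0,0,0,0.015]],
])

```text
t: 18.45
tool_pos: [0.6261, 0.0159, 0.0792]
orientation: [[-0.001, 1.0, -0.0], [1.0, 0.001, 0.0], [0.0, -0.0, -1.0]]
wrist_force: [0.8, -0.4, -0.4]
opening: 0.285
gripper_force: 30.0
```

Call:
arm_command([
  [[0.018,0,0,0,0,0,0.015],[0,0,0,0,0,0,0.015],[0,0,0,0,0,0,0.015]],
])

```text
t: 18.7
tool_pos: [0.6264, 0.0314, 0.0791]
orientation: [[-0.002, 1.0, -0.0], [1.0, 0.002, -0.0], [-0.0, -0.0, -1.0]]
wrist_force: [0.1, -1.2, -0.2]
opening: 0.282
gripper_force: 30.0
```

Run:
```python
from h import *
a=save("side","s8");b=save("top","t8")
c=np.hstack([cv2.resize(a[140:290,180:330],(400,400)),cv2.resize(b[110:230,100:220],(400,400))]); cv2.imwrite("pics/c8.png",c[:,:,::-1])
```

```text
(no output)
```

View pics/c8.png

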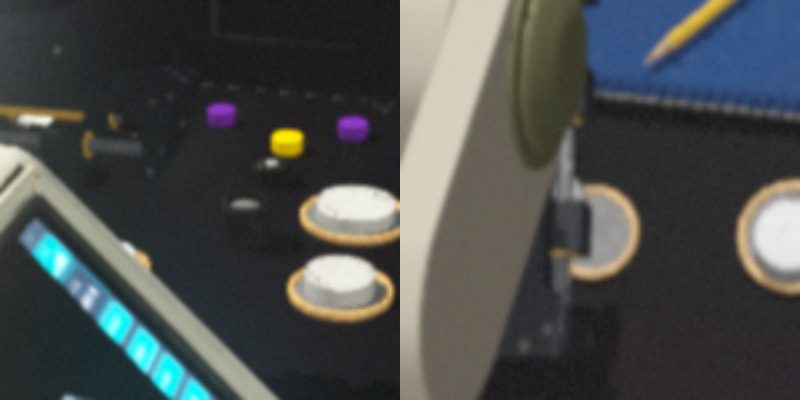

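The tiny block is held at (35,120) in the left view. The large, medium and small blocks sit in their dishes, and the top view shows small centred at (790,235). I'll lower it into the tiny dish.

Call:
arm_command([
  [[0,0,0.025,0,0,0,0.015],[0,0,0.02,0,0,0,0.015],[0,0,0.012,0,0,0,0.015],[0,0,0.006,0,0,0,0.015],[0,0,0.0015,0,0,0,0.015],[0,0,0,0,0,0,0.015],[0,0,0,0,0,0,0.015]],
])

```text
t: 19.38
tool_pos: [0.6271, 0.0305, 0.0157]
orientation: [[0.0, 1.0, 0.002], [1.0, -0.0, -0.0], [-0.0, 0.002, -1.0]]
wrist_force: [0.2, -0.3, -1.0]
opening: 0.284
gripper_force: 30.0
```

Call:
arm_command([
  [[0,0,0.0015,0,0,0,0.015],[0,0,0,0,0,0,0.015],[0,0,0,0,0,0,0.04],[0,0,0,0,0,0,0.04],[0,0,0,0,0,0,0.04],[0,0,-0.02,0,0,0,0.04],[0,0,-0.04,0,0,0,0.04],[0,0,-0.04,0,0,0,0.04],[-0.03,-0.02,-0.03,0,0,0,0.04],[-0.035,-0.02,-0.02,0,0,0,0.04],[-0.035,-0.02,0,0,0,0,0.04],[-0.035,-0.02,0,0,0,0,0.04]],
])

```text
t: 20.38
tool_pos: [0.5497, -0.0993, 0.16]
orientation: [[-0.001, 1.0, 0.003], [1.0, 0.001, -0.001], [-0.001, 0.003, -1.0]]
wrist_force: [0.6, -1.4, -0.6]
opening: 0.455
gripper_force: 0.0
```

Call:
arm_command([
  [[-0.035,-0.015,0,0,0,0,0.04],[-0.035,-0.015,0,0,0,0,0.04],[-0.035,-0.015,0,0,0,0,0.04],[-0.035,-0.015,0,0,0,0,0.04],[-0.035,-0.015,0,0,0,0,0.04],[-0.035,-0.015,0,0,0,0,0.04],[-0.035,-0.015,0,0,0,0,0.04],[0,0,0,0,0,0,0.04],[0,0,0,0,0,0,0.04]],
])

```text
t: 21.13
tool_pos: [0.4445, -0.3446, 0.1583]
orientation: [[0.003, 1.0, 0.0], [1.0, -0.003, 0.0], [0.0, 0.0, -1.0]]
wrist_force: [-0.1, 0.5, -0.0]
opening: 0.456
gripper_force: 0.0
```

Run:
```python
from h import *
b=save("top","t9")
cv2.imwrite("pics/c9.png",cv2.resize(b[150:310,120:410],(797,440),interpolation=cv2.INTER_CUBIC)[:,:,::-1])
```

```text
(no output)
```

View pics/c9.png

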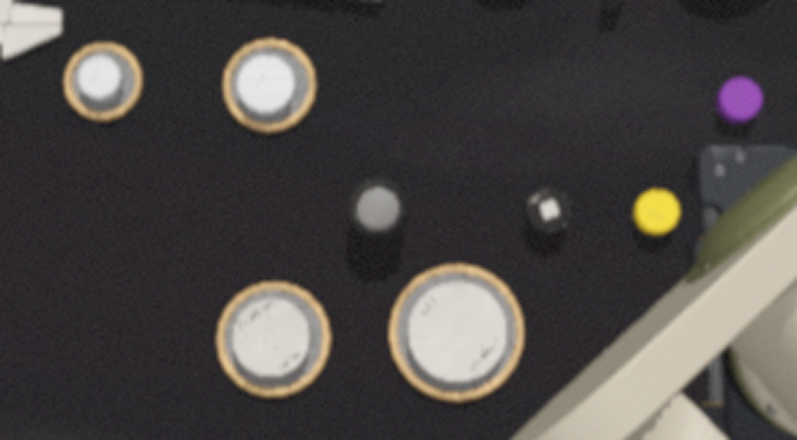

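All four blocks lie inside their dishes: tiny (100,77), small (265,84), medium (271,333) and large (457,330). The loupe (377,208) and specimen (548,210) are where they were.

```bash
python3 -c "
from station import bot
print(bot.sign_off())"
```

```text
the job is handed in; nothing more can be done
None
```

The job is handed in: all four steel blocks, placed from largest to smallest, lie inside their own dishes at about 21 s; the loupe, specimen and look-alikes were left alone.

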